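# Free and open the solvent bottle in its leaning stand

## Robot

A 6-joint arm with a two-finger parallel gripper is mounted at the origin on a cart in front of the work surface, level with it; the furniture and walls round the work are solid. World frame = base frame: x ahead of the robot, y to its left, z up, the work surface at z = 0. Lengths are in mm, angles in rad, forces in N, time in s.
With the tool pointing down it reaches from about 350 to 875 mm from the base axis. Payload 4.2 kg.
Tool frame: the origin (TCP) lies at the very end of the fingers, on their centre line; the grasp point (between the pads) lies 19 mm behind it; z points along the fingers, y is the line along which they close (so a half turn about z gives the same grasp; the last joint's range is limited). The gripper opens to 87 mm and grips with 3 to 60 N. Pads are 19 mm wide; open, the fingers measure 117 mm over their backs; the gripper's body (75 mm by 190 mm) begins 51 mm behind the grasp point.
Start: joints at [1.481, 0.385, 0.008, 0, -1.194, -0.259], TCP at [213.574, 587.355, 222.55] pointing down, gripper open.
Joint ranges: [-3.14, 3.14], [-1.21, 2.06], [-1.07, 1.41], [-3.16, 2.05], [-2.99, -0.16], [-3.1, 3.1]. Speed limits (rad/s): [2.79, 2.79, 3.14, 3.14, 3.14, 3.14].

## Interface

Orientations are given as [roll, pitch, yaw] about the fixed x, y, z axes, in that order (R = Rz(yaw) Ry(pitch) Rx(roll)).
In Python, from cell import robot gives the robot as it stands.
- The arm moves only by the tool step_arm, never from a script. Its argument "series" is a list of rows, each a list of 6 numbers: the shift along the world's x, y, z normalised to -1 to 1, where 1 is 0.05 m, then the turn, a rotation vector about the world's x, y, z normalised to -1 to 1, where 1 is 8 degrees. In form: [[dx, dy, dz, wx, wy, wz], ...]. A call has 1 to 12 rows; each row shifts and turns the commanded pose from where the row before left it; what a row does not reach is not made up. A row lasts 1/8 s, in which the tool goes at most 62.5 mm and 10.7 degrees, less where a joint would pass 70% of its speed; a pose out of reach is approached as far as the arm can. A call with a number of a shift or a turn outside -1 to 1 is refused whole. A call with a gripper value outside its range is refused whole. "hand" is the gripper command: -1 is fully open, 1 is shut, values between are in proportion, set as the call begins (left out, the last holds). The fingers move at their own pace and stop on an object; "grip_force" is the grip in N (left out, the last holds). Time passes only in rows, so rows that do not move let the fingers close. It gives the time, the measured TCP pose, the force, the opening and the grip force at its end, in the units of the state.
- robot.get_obs(): the state, without advancing time (a new reading comes with each control period).
- robot.camera(name): name is "scene" or "side" or "wrist"; returns the picture (400x640x3 uint8, blue, green, red); there is no depth.
- robot.get_calibration(name): a dict with "intrinsics" (3x3 intrinsics, pixels), "xyz" and "attitude" of the camera in the world. Camera axes: x right, y down, z forward; pixel columns grow to the right and rows downward; lengths in mm; the calibration is good to about 2 mm. A picture is of the moment at which its call begins: read the wrist's pose just before it. get_calibration takes no time and is no camera call; for the wrist camera it gives the pose at the moment of the call.
- robot.close_job(): hands the job in; it is judged then, once.
The state is a dict: "time": time; "q": joint angles; "joint_velocities": joint speeds; "joint_torque": joint torques, N m; "position": TCP position; "orientation": TCP orientation; "force": force on the tool from outside, world axes, zero at the start; "moment": the same for the moment, N m; "grip_width": finger opening in mm; "grip_force": force on a finger pad.
Only numpy, scipy, OpenCV 4.12 (cv2) and the standard library are available. Lean on these libraries where they do the work, as an engineer would, in place of code of your own. Each camera call takes 0.05 s, during which the arm holds its last target. There are 200 camera calls.

## Task

The solvent bottle in the leaning stand is shut with a push-and-turn safety cap and held down by the arm across it. Pull the arm's index knob, swing the arm clear and let the pin spring fully home in the other hole; then push the cap down against its spring, turn it anticlockwise while it is down until it comes free, and without forcing it lift it off and lay it down gently, flat, open side down, in the black tray. Leave the arm locked aside and do not disturb the other things on the bench.

Things in the scene. Friction and masses are not known exactly. Their poses are not given: they have to be found in the camera images.
- stand: fixed folded-aluminium wedge, 120 mm deep, 190 wide; its deck slopes, so that the amber bottle (64 mm diameter, on its right), the pivot post (on its left) and the knob all lean 30 degrees from vertical toward the stand's front. Origin on the worktop under its middle; -x is its front, y its left, z up
- cap_seat (a point): on the bottle's axis, in the plane of the shut cap's lower rim. Frame of the sloping deck: z is the bottle's axis (leans 30 degrees toward the front), x up the slope to the back, y to the left. Anticlockwise about this z unlocks the cap. Below the rim the neck is 30 mm across for 17 mm, then the shoulder widens to the 64 mm body
- cap_center (a point): middle of the white ribbed push-and-turn cap, 46 mm diameter, 24 mm high; this point is 12 mm above its rim; z is its axis, out of the closed top. A spring in it resists with 4 N at first and 11 N when fully down (6 mm). It must be more than 3 mm down (8 N; 9 to 12 N is right) all through the turn; let up at half way and it catches in a second pocket
- cap: the same cap, loose; origin in the middle of its lower rim, z out of its closed top. Three inner lugs hold it under toothed lugs on the neck. Pressed and turned from shut it comes free after 54 degrees and meets a stop at 94 degrees, so 75 is right; then it lifts straight off along the axis (the neck reaches 13 mm up into it)
- hold_arm (a joint): angle in rad of the dark steel arm (150 x 18 x 6 mm) about its post, which stands 78 mm to the left of the bottle's axis: 0 = across the bottle with its rubber pad 2 mm above the cap, grows anticlockwise seen from above; pi/2 = aside, pointing up the slope, its index pin over the second hole; stops 0.09 beyond that. Light friction
- plunger (a joint): how far the index plunger is pulled out, in m: 0 = pin home in a hole, above 0.006 = pin clear of the plate (it then rides on the plate when let go), 0.011 = end of travel. Spring 4 N at rest to 10 N at the end. The 6 mm round-nosed pin has 1.2 mm of play on each side in its hole and springs in by itself when over it
- knob_grip (a point): middle of the black ribbed knob of the index plunger, 24 mm diameter, 25 mm high, which turns freely about its own axis; it stands on the arm's tail 45 mm from the pivot, on the side away from the bottle, its bottom 12 mm above the arm; z is its axis, parallel to the bottle's, pull along it
- pivot (a point): on the arm's pivot axis at the top of the index plate, 130 mm above the deck; axes as cap_seat
- open_hole (a point): mouth of the second index hole, 45 mm from the pivot axis down the slope, in the top of the index plate; axes as cap_seat. With the pin home there knob_grip is 34.5 mm above it along z
- tray: loose black open parts tray, 200 x 150 mm, walls 30 mm high and 3 mm thick; origin under its middle, floor 3 mm above that, z up; it stands to the left or to the right of the stand
- meter_case: flat grey instrument case, 110 x 140 x 30 mm, bystander; origin under its middle
- phone: phone, 146 x 71 x 8 mm, bystander; origin under its middle
- flux_bottle: small white dropper bottle, 32 mm diameter, 100 mm high, bystander; origin under its middle
- spudger: spudger, a light blue rod 8 mm thick and 80 mm long, bystander; origin under its middle
- usb_stick: data stick, 17 x 54 x 8 mm, bystander; origin under its middle
- lens_ring: machined ring, 33 mm diameter, 10 mm high, bystander; origin under its middle

How it is judged (in metres and radians):
On the way, in this order (a step that is already met when the one before it is completed fails the run):
1. the arm is swung clear of the bottle and its index pin has sprung home in the other hole (value of joint hold_arm between 1.491 and 1.651 rad and value of joint plunger below 0.002 m), for 0.2 s.
2. the cap is unlocked and lifted off the bottle (distance between cap_center and cap_seat above 0.04 m), for 0.1 s.
At the end, for the whole second after the job is handed in: The arm rests aside with its pin home in the second hole (arm within 0.08 rad of 90 degrees, pin less than 2 mm out of its seat); the cap lies still and flat, open side down, on the floor inside the tray (within 7 degrees of level) (all of step 1 and x of cap_center in the frame of tray between -0.08 and 0.08 m and y of cap_center in the frame of tray between -0.055 and 0.055 m and z of cap_center in the frame of tray below 0.02 m and angle between cap's own z axis and vertical below 0.12 rad and linear speed of cap below 0.02 m/s); the robot touches nothing.
It fails at once if the cap or the bottle is forced (more than 70 N between them) (contact force between cap and stand above 70 N).
It fails at once if the cap is dropped or thrown into the tray (over 0.6 m/s as it lands) (z of cap_center in the frame of tray below 0.045 m and horizontal distance between cap_center and tray below 0.12 m and linear speed of cap above 0.6 m/s).
It fails at once if one of the other things on the bench is knocked away (distance of any of meter_case, phone, flux_bottle, spudger, usb_stick, lens_ring from where it was at the start of the episode above 0.03 m).
It also fails if it takes over 54 s, if anything falls off the work surface, if the arm or the gripper's body presses on something with over 40 N, if the wrist force passes 120 N, or if a joint passes its speed limit or range.

## Working session

There is one attempt and no reset: what is moved stays moved. The work goes in short steps, Python scripts to look and compute and a tool call to move; the robot and the scene stay as the last step left them, time stands still between calls to the robot, and variables do not carry over. Pictures are saved under pics/ and viewed, at most 10 in all, crops included, and the job is handed in when it is done.

Besides the shell and the picture viewer there is one more tool, called after ">>>" as a command line: name --pt "numbers of a row" for each row, then --argument value for the rest. step_arm: Moves the arm, as the interface text tells. Scaled input: -1 to 1 covers 0.05 m each way for a shift and 8 degrees each way for a turn. Its arguments: {"type":"object","properties":{"series":{"type":"array"},"hand":{"type":"number"},"grip_force":{"type":"number"}},"required":["series"]}

```bash
mkdir -p pics; ls; python3 - <<'E'
from cell import robot
import cv2
print(robot.get_obs())
for n in ("scene","side"):
    im=robot.camera(n); cv2.imwrite(f"pics/{n}0.png",im)
    print(n,robot.get_calibration(n))
E
```

```text
pics
{'time': 0.0, 'q': array([ 1.48058584e+00,  3.85564409e-01,  6.61682425e-03, -5.25998545e-04,
       -1.19402527e+00, -2.58624112e-01]), 'joint_velocities': array([-4.72334261e-04,  2.59096162e-04,  6.03191073e-05,  3.40663985e-05,
       -9.54608392e-04,  6.47120328e-04]), 'joint_torque': array([ 1.67654339e-04, -3.90667677e+01,  1.87404066e+01,  4.22009021e+00,
        1.10116781e-02, -1.89596153e-04]), 'position': array([213.3804778 , 586.78884038, 221.44735604]), 'orientation': array([ 3.13936348e+00, -8.42314748e-05, -3.49028566e-01]), 'force': array([-0.0180324 , -1.10697284,  0.1647077 ]), 'moment': array([-0.03495559, -0.00819808,  0.03101161]), 'grip_force': 0.0, 'grip_width': 87.21913171751679}
scene {'intrinsics': array([[412.10101552,   0.        , 318.99043281],
       [  0.        , 412.10101552, 205.61049756],
       [  0.        ,   0.        ,   1.        ]]), 'xyz': array([  13.85435337, -646.70114073,  888.35651592]), 'attitude': array([-2.31284559, -0.02094375, -0.65554508])}
side {'intrinsics': array([[379.71601912,   0.        , 309.44630911],
       [  0.        , 379.71601912, 203.78365535],
       [  0.        ,   0.        ,   1.        ]]), 'xyz': array([ 170.57431511, -821.44600739,  549.09890685]), 'attitude': array([-2.00973532, -0.02606628, -0.40710237])}
```

View pics/scene0.png

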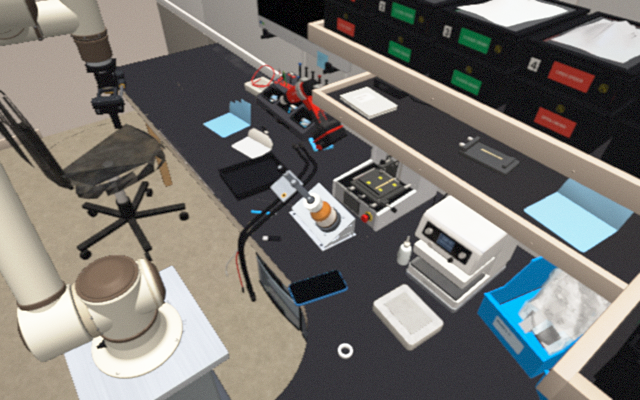

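View pics/side0.png

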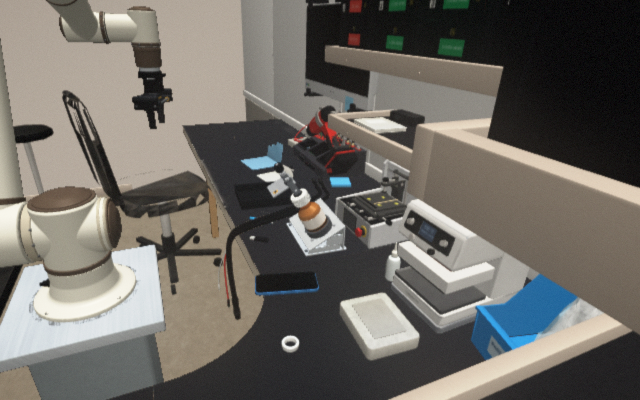

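The stand is at about scene (322,215) and side (315,220). The tray is at scene (255,175), to the left of it. A black gooseneck runs close by. I'll enlarge both views.

```bash
cat > h.py <<'E'
import numpy as np, cv2
from scipy.spatial.transform import Rotation as R
from scipy.optimize import least_squares
from cell import robot
def cal(n):
    c=robot.get_calibration(n); return c['intrinsics'],c['xyz'],R.from_euler('xyz',c['attitude']).as_matrix()
def ray(c,p):
    K,t,A=c; d=A@np.linalg.solve(K,[p[0],p[1],1]); return t,d/np.linalg.norm(d)
def onz(c,p,z=0):
    t,d=ray(c,p); return t+d*(z-t[2])/d[2]
def proj(c,X):
    K,t,A=c; v=(np.atleast_2d(X)-t)@A; v=v@K.T; return v[:,:2]/v[:,2:]
def tri(obs):
    M=np.zeros((3,3));b=np.zeros(3)
    for c,p in obs:
        t,d=ray(c,p);P=np.eye(3)-np.outer(d,d);M+=P;b+=P@t
    X=np.linalg.solve(M,b); return X,[proj(c,X)[0]-p for c,p in obs]
E
python3 - <<'E'
from h import *
a=cv2.imread('pics/scene0.png')[140:260,210:370]; b=cv2.imread('pics/side0.png')[150:270,230:390]
cv2.imwrite('pics/ca.png',cv2.resize(a,None,fx=5,fy=5,interpolation=cv2.INTER_CUBIC))
cv2.imwrite('pics/cb.png',cv2.resize(b,None,fx=5,fy=5,interpolation=cv2.INTER_CUBIC))
E
```

```text
(no output)
```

View pics/ca.png

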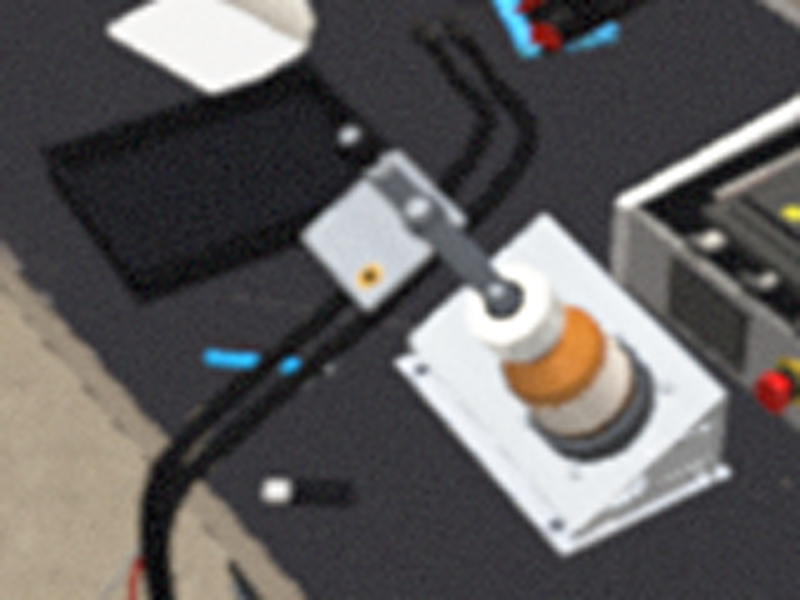

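View pics/cb.png

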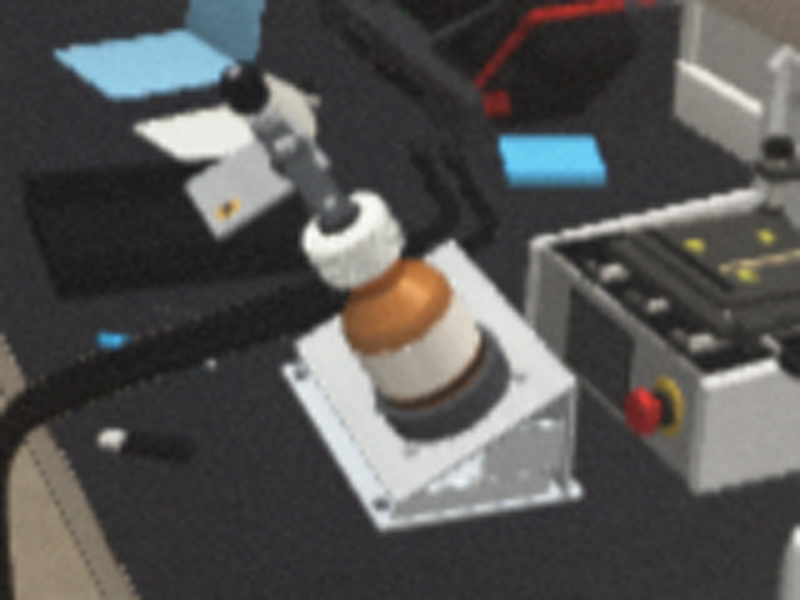

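The crops show these features, in crop pixels:
- Open hole: scene (369,275), side (228,208).
- Pivot: scene (419,207), side about (290,145).
- Knob: side (243,88), scene speck (348,133).
- Cap: scene (515,312), side (352,240).
- Flange corners: also readable in both views.

I'll fit the known geometry to these.

```bash
cat > fit0.py <<'E'
from h import *
S,D=cal('scene'),cal('side')
s=lambda x,y:np.array([210+x/5-.4,140+y/5-.4]); d=lambda x,y:np.array([230+x/5-.4,150+y/5-.4])
for n,a,b in [('hole',(369,275),(228,208)),('pivot',(419,207),(290,145)),('cap',(515,312),(352,240)),('knob',(348,133),(245,75)),('gooseneck end',(425,30),(420,150)),('goosecurve',(530,130),(490,220))]:
    X,e=tri([(S,s(*a)),(D,d(*b))]); print(n,X.round(1),np.round(e,1).tolist())
for n,a,b in [('FL',(398,362),(285,370)),('FR',(566,553),(383,527)),('BR',(730,470),(580,490))]:
    print(n,onz(S,s(*a),2).round(1),onz(D,d(*b),2).round(1))
print('tray rim z30'); 
for p in [(45,152),(142,298),(310,68)]: print(onz(S,s(*p),30).round(1))
for p in [(62,292),(25,180)]: print('side',onz(D,d(*p),30).round(1))
print('spudger',onz(S,s(205,355),4).round(),onz(S,s(330,370),4).round(),'usb',onz(S,s(265,490),4).round(),onz(S,s(350,495),4).round())
def axes(y):
    Z=R.from_euler('z',y).as_matrix(); c,q=np.cos(np.pi/6),.5
    return Z@np.array([[c,0,-q],[0,1,0],[q,0,c]])
def f(v):
    P,y,h=v[:3],v[3],v[4]; A=axes(y)
    pts={'hole':[-45,0,0],'cap':[0,-78,h],'knob':[0,45,34.5]}
    r=[]
    ob={'hole':((369,275),(228,208)),'cap':((517,312),(352,242)),'knob':(None,(243,88))}
    for k,(a,b) in ob.items():
        X=P+A@pts[k]
        if a: r+=list(proj(S,X)[0]-s(*a))
        r+=list(proj(D,X)[0]-d(*b))
    return np.array(r)
for y0 in (0,.5,1,-.5):
    o=least_squares(f,[500,150,200,y0,-10]); print(o.x.round(3),o.cost.round(2),o.fun.round(1))
E
python3 fit0.py
```

```text
hole [472.8  86.9 137.4] [[-0.2, 0.2], [0.2, -0.1]]
pivot [508.3  87.5 169.1] [[-0.0, 0.0], [0.0, -0.0]]
cap [513.6   7.2 145.8] [[-0.3, 0.2], [0.3, -0.2]]
knob [500.1 141.8 191.6] [[0.4, -0.3], [-0.4, 0.2]]
gooseneck end [735.5 411.5  15.9] [[-0.2, 0.1], [0.2, -0.1]]
goosecurve [722.9 264.7  19.2] [[0.0, -0.0], [-0.0, 0.0]]
FL [524.9 140.1   2. ] [523.7 137.1   2. ]
FR [512.2 -46.9   2. ] [511.5 -45.1   2. ]
BR [630.8 -53.4   2. ] [626.6 -49.7   2. ]
tray rim z30
[434.  426.1  30. ]
[413.3 257.4  30. ]
[631.2 403.7  30. ]
side [411.4 232.9  30. ]
side [431.9 419.1  30. ]
spudger [431. 215.   4.] [486. 157.   4.] usb [400.  95.   4.] [437.  62.   4.]
[ 5.11481e+02  8.52860e+01  1.59034e+02 -6.60000e-02 -1.59430e+01] 0.6 [-0.4  0.3  0.1  0.  -0.4  0.4  0.6 -0.4  0.2 -0.2]
[ 5.11481e+02  8.52860e+01  1.59034e+02 -6.60000e-02 -1.59430e+01] 0.6 [-0.4  0.3  0.1  0.  -0.4  0.4  0.6 -0.4  0.2 -0.2]
[ 5.11481e+02  8.52860e+01  1.59034e+02 -6.60000e-02 -1.59430e+01] 0.6 [-0.4  0.3  0.1  0.  -0.4  0.4  0.6 -0.4  0.2 -0.2]
[ 5.11481e+02  8.52860e+01  1.59034e+02 -6.60000e-02 -1.59430e+01] 0.6 [-0.4  0.3  0.1  0.  -0.4  0.4  0.6 -0.4  0.2 -0.2]
```

The fit has sub-pixel residuals: stand yaw is −0.066 and the pivot is near (511,85,159). Next I'll work out a hover pose looking along the deck normal over the plate, so I can measure with the wrist camera.

```bash
cat >> h.py <<'E'
def axes(y):
    Z=R.from_euler('z',y).as_matrix(); c,q=np.cos(np.pi/6),.5
    return Z@np.array([[c,0,-q],[0,1,0],[q,0,c]])
P0=np.array([511.5,85.3,159.]);YAW=-.066;H=-15.9
def tool(phi,A):   # tool z=-z_d ; phi deg: closing line angle from x_d about z_d
    a=np.radians(phi); y=-(A@[np.cos(a),np.sin(a),0]); z=-A[:,2]; return np.column_stack([np.cross(y,z),y,z])
def delta(pos,Rt):
    o=robot.get_obs(); Rc=R.from_euler('xyz',o['orientation']).as_matrix()
    dp=(pos-o['position'])/50; w=np.degrees(R.from_matrix(Rt@Rc.T).as_rotvec())/8
    print('shift units',dp.round(3),'turn units',w.round(3),'t',round(o['time'],2)); return dp,w
E
python3 - <<'E'
from h import *
A=axes(YAW); kn=P0+A@[0,45,34.5]; print('knob',kn, 'z_d',A[:,2])
delta(P0+A@[-10,20,34.5-19+150],tool(0,A))
S=cal('scene');D=cal('side')
print(tri([(S,(240,245)),(D,(230,242))]), tri([(S,(250,298)),(D,(236,312))]))
W=cal('wrist'); o=robot.get_obs(); Rc=R.from_euler('xyz',o['orientation']).as_matrix()
print('cam in tool',Rc.T@(W[1]-o['position'])); print((Rc.T@W[2]).round(2))
E
```

```text
knob [497.25540111 131.3396992  188.87787643] z_d [-0.4989114   0.03297605  0.8660254 ]
shift units [ 4.164 -9.511  1.516] turn units [ 2.203 -3.377 -8.998] t 0.1
(array([345.93632379, 134.054038  , -24.97411442]), [array([ 0.66668258, -0.6281254 ]), array([-0.80912736,  0.4825197 ])]) (array([ 344.44238856,  116.38689879, -269.56856805]), [array([ 0.80703883, -0.85081893]), array([-1.05085965,  0.70173993])])
cam in tool [  71.40262068    0.7951042  -162.4938756 ]
[[ 0.   -0.96 -0.27]
 [ 1.    0.   -0.  ]
 [ 0.   -0.27  0.96]]
```

>>> step_arm --pt "0.347 -0.793 0.126 0.184 -0.281 -0.75" --pt "0.347 -0.793 0.126 0.184 -0.281 -0.75" --pt "0.347 -0.793 0.126 0.184 -0.281 -0.75" --pt "0.347 -0.793 0.126 0.184 -0.281 -0.75" --pt "0.347 -0.793 0.126 0.184 -0.281 -0.75" --pt "0.347 -0.793 0.126 0.184 -0.281 -0.75" --pt "0.347 -0.793 0.126 0.184 -0.281 -0.75" --pt "0.347 -0.793 0.126 0.184 -0.281 -0.75" --pt "0.347 -0.793 0.126 0.184 -0.281 -0.75" --pt "0.347 -0.793 0.126 0.184 -0.281 -0.75" --pt "0.347 -0.793 0.126 0.184 -0.281 -0.75" --pt "0.347 -0.793 0.126 0.184 -0.281 -0.75" --hand -0.1

```text
time: 1.6
position: [421.8, 110.0, 298.2]
orientation: [-2.615, 0.002, -1.64]
force: [-0.1, 0.2, 0.9]
grip_width: 48.0
grip_force: 0.0
```

>>> step_arm --pt "0 0 0 0 0 0" --pt "0 0 0 0 0 0"

```text
time: 1.85
position: [421.7, 111.6, 298.1]
orientation: [-2.616, 0.001, -1.636]
force: [0.3, 0.3, -0.5]
grip_width: 47.7
grip_force: 0.0
```

```bash
python3 - <<'E'
from h import *
import pickle
A=axes(YAW)
delta(P0+A@[-10,20,34.5-19+150],tool(0,A))
W=cal('wrist'); im=robot.camera('wrist'); pickle.dump(W,open('w1.pkl','wb'))
cv2.imwrite('pics/w1.png',im)
for n,p in [('hole',[-45,0,0]),('knobtop',[0,45,47]),('cap top',[0,-78,H+12]),('pivot',[0,0,10])]: print(n,proj(W,P0+A@p).round(0))
print(robot.get_obs()['q'])
E
```

```text
shift units [-0.003 -0.006 -0.016] turn units [-0.006  0.013 -0.003] t 1.85
hole [[349. 152.]]
knobtop [[300. 214.]]
cap top [[300.  64.]]
pivot [[301. 154.]]
[ 0.88628476 -0.25579039 -0.80941304  0.61075236 -0.79088937 -1.33881832]
```

View pics/w1.png

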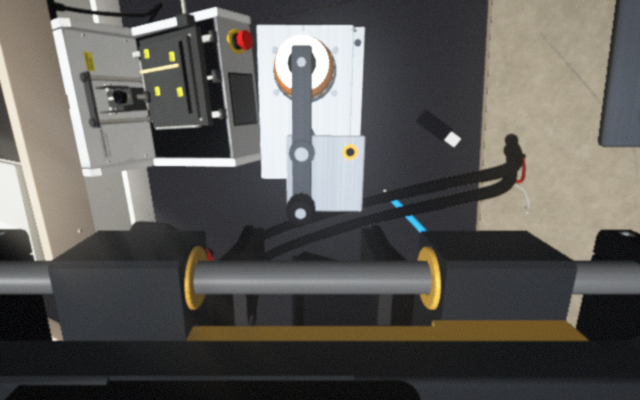

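The wrist view confirms the model to about 1 px: hole (350,152), pivot (301,154), knob top (300,213), cap (302,64). Next I'll compute the approach to the knob.

```bash
python3 - <<'E'
from h import *
A=axes(YAW)
delta(P0+A@[0,45,34.5-19+60],tool(0,A))
delta(P0+A@[0,45,34.5-19],tool(0,A))
print('10mm pull',A[:,2]*10/50)
E
```

```text
shift units [ 1.101  0.412 -1.476] turn units [-0.006  0.013 -0.009] t 1.9
shift units [ 1.7    0.372 -2.515] turn units [-0.006  0.013 -0.009] t 1.9
10mm pull [-0.09978228  0.00659521  0.17320508]
```

>>> step_arm --pt "0.367 0.137 -0.492 0 0 0" --pt "0.367 0.137 -0.492 0 0 0" --pt "0.367 0.138 -0.492 0 0 0" --pt "0.2 -0.014 -0.346 0 0 0" --pt "0.2 -0.014 -0.346 0 0 0" --pt "0.199 -0.012 -0.347 0 0 0" --pt "0 0 0 0 0 0"

```text
time: 2.78
position: [506.7, 129.3, 170.6]
orientation: [-2.619, -0.002, -1.637]
force: [0.3, -0.5, -0.0]
grip_width: 47.6
grip_force: 0.0
```

>>> step_arm --pt "0 0 0 0 0 0" --pt "0 0 0 0 0 0" --pt "0 0 0 0 0 0" --pt "0 0 0 0 0 0" --hand 1 --grip_force 40

```text
time: 3.28
position: [506.9, 131.0, 173.2]
orientation: [-2.615, 0.002, -1.635]
force: [-2.1, 0.9, 2.6]
grip_width: 23.1
grip_force: 40.0
```

```bash
python3 - <<'E'
from h import *
A=axes(YAW); o=robot.get_obs()
print('deck pos of grasp',A.T@(o['position']-P0)+[0,0,-0],'F deck',A.T@o['force'],o['grip_width'],o['grip_force'],o['time'])
E
```

```text
deck pos of grasp [ 0.50612194 45.25260106 16.1533799 ] F deck [-0.61416032  0.75429873  3.33118336] 23.091535608590515 40.00079196790466 3.275
```

The knob is held, 23.1 mm across the fingers with almost no lateral force. Now a pull of 9 mm.

>>> step_arm --pt "-0.045 0.003 0.078 0 0 0" --pt "-0.045 0.003 0.078 0 0 0" --pt "0 0 0 0 0 0" --pt "0 0 0 0 0 0"

```text
time: 3.78
position: [502.1, 131.2, 179.5]
orientation: [-2.618, 0.001, -1.635]
force: [5.0, 1.5, -6.0]
grip_width: 22.5
grip_force: 40.0
```

```bash
cat > st.py <<'E'
from h import *
A=axes(YAW); o=robot.get_obs()
print('deck TCP',(A.T@(o['position']-P0)).round(2),'F deck',(A.T@o['force']).round(1),o['grip_width'].round(1) if 0 else round(float(o['grip_width']),1),o['grip_force'],'t',o['time'])
E
python3 st.py; python3 - <<'E'
from h import *
A=axes(YAW); n=15
prev=None
for i in range(n+1):
    a=np.radians(90*i/n); p=A@[-45*np.sin(a),45*np.cos(a),0]
    if prev is not None: print(((p-prev)/50).round(4).tolist()+(A[:,2]*90/n/8).round(3).tolist())
    prev=p
E
```

```text
deck TCP [-0.49 45.14 23.94] F deck [ 1.2  1.8 -7.7] 22.5 39.998002782667754 t 3.775
[-0.0816, 0.0005, -0.047, -0.374, 0.025, 0.65]
[-0.0814, -0.0094, -0.0465, -0.374, 0.025, 0.65]
[-0.0802, -0.0191, -0.0455, -0.374, 0.025, 0.65]
[-0.0782, -0.0287, -0.044, -0.374, 0.025, 0.65]
[-0.0754, -0.0379, -0.042, -0.374, 0.025, 0.65]
[-0.0717, -0.0467, -0.0395, -0.374, 0.025, 0.65]
[-0.0672, -0.055, -0.0366, -0.374, 0.025, 0.65]
[-0.062, -0.0627, -0.0333, -0.374, 0.025, 0.65]
[-0.0561, -0.0697, -0.0296, -0.374, 0.025, 0.65]
[-0.0495, -0.0759, -0.0257, -0.374, 0.025, 0.65]
[-0.0425, -0.0813, -0.0214, -0.374, 0.025, 0.65]
[-0.035, -0.0858, -0.0169, -0.374, 0.025, 0.65]
[-0.0271, -0.0894, -0.0122, -0.374, 0.025, 0.65]
[-0.0189, -0.092, -0.0074, -0.374, 0.025, 0.65]
[-0.0105, -0.0936, -0.0025, -0.374, 0.025, 0.65]
```

The pull force is 7.7 N, so the plunger is about 7 mm out. I'll add 1.5 mm and then swing through the arc.

>>> step_arm --pt "-0.015 0.001 0.026 0 0 0" --pt "0 0 0 0 0 0" --pt "-0.0816 0.0005 -0.047 -0.374 0.025 0.65" --pt "-0.0814 -0.0094 -0.0465 -0.374 0.025 0.65" --pt "-0.0802 -0.0191 -0.0455 -0.374 0.025 0.65" --pt "-0.0782 -0.0287 -0.044 -0.374 0.025 0.65" --pt "0 0 0 0 0 0"

```text
time: 4.65
position: [484.5, 127.5, 170.8]
orientation: [-2.658, -0.203, -1.268]
force: [3.3, 1.1, -9.2]
grip_width: 22.6
grip_force: 40.0
```

```bash
python3 st.py
```

```text
deck TCP [-19.89  40.28  25.07] F deck [-1.9  1.3 -9.6] 22.6 39.997530023247236 t 4.65
```

>>> step_arm --pt "-0.0754 -0.0379 -0.042 -0.374 0.025 0.65" --pt "-0.0717 -0.0467 -0.0395 -0.374 0.025 0.65" --pt "-0.0672 -0.055 -0.0366 -0.374 0.025 0.65" --pt "-0.062 -0.0627 -0.0333 -0.374 0.025 0.65" --pt "-0.0561 -0.0697 -0.0296 -0.374 0.025 0.65" --pt "-0.0495 -0.0759 -0.0257 -0.374 0.025 0.65" --pt "-0.0425 -0.0813 -0.0214 -0.374 0.025 0.65" --pt "-0.035 -0.0858 -0.0169 -0.374 0.025 0.65" --pt "-0.0271 -0.0894 -0.0122 -0.374 0.025 0.65" --pt "-0.0189 -0.092 -0.0074 -0.374 0.025 0.65" --pt "-0.0105 -0.0936 -0.0025 -0.374 0.025 0.65" --pt "0 0 0 0 0 0"

```text
time: 6.15
position: [465.5, 101.8, 164.6]
orientation: [-3.13, -0.498, -0.057]
force: [-30.6, 21.9, -43.1]
grip_width: 22.5
grip_force: 40.0
```

```bash
python3 st.py;  python3 -c "
from h import *
A=axes(YAW);print('units/mm x,y,z',(A/50).T.round(4))"
```

```text
deck TCP [-37.93  13.42  28.31] F deck [-49.3  19.9 -21.4] 22.5 39.99203275920081 t 6.15
units/mm x,y,z [[ 0.0173 -0.0011  0.01  ]
 [ 0.0013  0.02    0.    ]
 [-0.01    0.0007  0.0173]]
```

The tool is blocked at about 70° with 50 N on it. I'll ease off first, then look.

>>> step_arm --pt "0.02 0.13 0.015 0 0 0" --pt "0 0 0 0 0 0"

```text
time: 6.4
position: [463.3, 99.8, 163.3]
orientation: [3.136, -0.496, -0.062]
force: [-7.5, 8.5, -30.8]
grip_width: 22.5
grip_force: 40.0
```

```bash
python3 st.py; python3 - <<'E'
from h import *
o=robot.get_obs(); print(o['q'].round(2),o['moment'].round(2))
a=robot.camera('scene')[110:260,200:400]; b=robot.camera('side')[110:260,220:420]; w=robot.camera('wrist')
f=lambda i:cv2.resize(i,(400,300),interpolation=cv2.INTER_CUBIC)
cv2.imwrite('pics/blk.png',np.vstack([np.hstack([f(a),f(b)]),np.hstack([cv2.resize(w,(480,300)),np.zeros((300,320,3),np.uint8)])]))
E
```

```text
deck TCP [-40.32  11.31  28.25] F deck [-22.4   7.9 -22.7] 22.5 39.99406746821478 t 6.4
[ 0.48 -0.01 -1.07  1.26 -0.26 -0.17] [2.32 6.78 1.01]
```

View pics/blk.png

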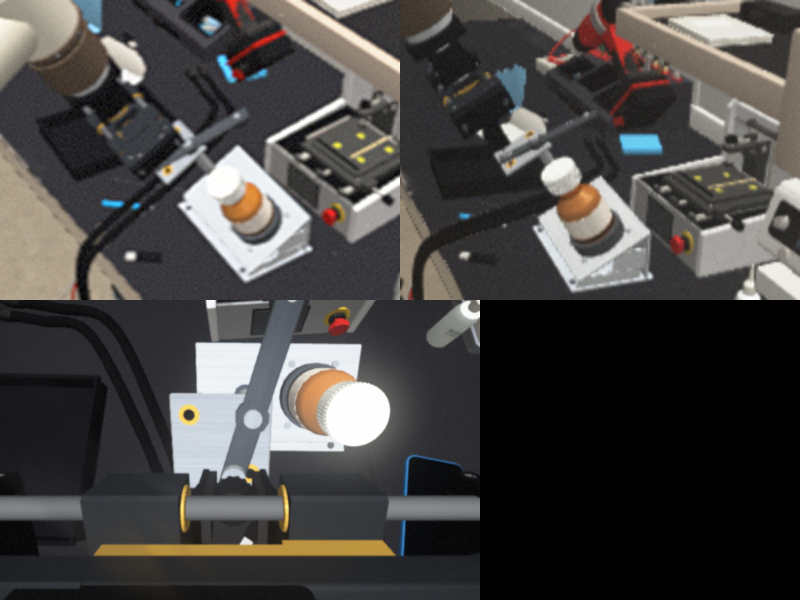

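The scene view shows nothing in the way. Joint 3 is at its −1.07 limit, so the 30° tilt cannot be held this close in. The pads close along y, so the tool can grip the same knob while pointing vertically. I'll let go, and the pin will ride on the plate. Then I'll go up, turn the tool vertical and push the knob the rest of the way.

>>> step_arm --pt "0 0 0 0 0 0" --pt "0 0 0 0 0 0" --pt "0 0 0.4 0 0 0" --pt "0 0 0.6 0 0 0" --pt "0 0 0.4 0 0 0" --hand -0.1

```text
time: 7.18
position: [468.9, 99.0, 243.9]
orientation: [3.139, -0.514, -0.069]
force: [-0.9, 0.7, 0.1]
grip_width: 47.3
grip_force: 0.0
```

```bash
python3 st.py; python3 - <<'E'
from h import *
A=axes(YAW); o=robot.get_obs(); print(o['q'].round(2))
y=-A[:,1]; z=np.array([0,0,-1.]); Rt=np.column_stack([np.cross(y,z),y,z])
th=np.radians(73); k=P0+A@[-45*np.sin(th),45*np.cos(th),40.5]; print('knob',k)
delta(k+[0,0,60-19],Rt); delta(k+[0,0,-19],Rt)
W=cal('wrist'); cv2.imwrite('pics/w2.png',robot.camera('wrist'))
for t in (65,70,75,80):
  th=np.radians(t); print(t,proj(W,P0+A@[[-45*np.sin(th),45*np.cos(th),53],[100*np.sin(th),-100*np.cos(th),10]] if 0 else P0+np.array([A@[-45*np.sin(th),45*np.cos(th),53],A@[90*np.sin(th),-90*np.cos(th),10]])).round(0).tolist())
E
```

```text
deck TCP [ 4.85 10.84 95.25] F deck [-0.8  0.7  0.6] 47.3 0.0 t 7.175
[ 0.7  -0.12 -0.87  0.71 -0.55  0.24]
knob [454.97465349 102.22153343 172.55717184]
shift units [-0.278  0.065 -0.607] turn units [0.265 3.673 0.023] t 7.17
shift units [-0.278  0.065 -1.807] turn units [0.265 3.673 0.023] t 7.17
65 [[299.0, 281.0], [384.0, 85.0]]
70 [[305.0, 283.0], [373.0, 80.0]]
75 [[310.0, 285.0], [362.0, 77.0]]
80 [[316.0, 286.0], [351.0, 74.0]]
```

View pics/w2.png

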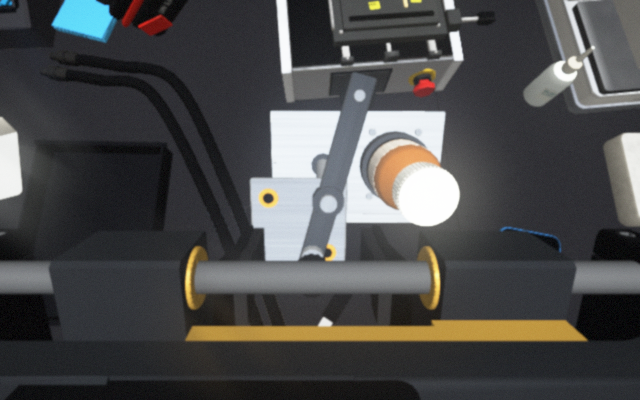

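The arm is at about 74° and the pin is resting on the plate. Next: turn the tool vertical, come down over the knob, close loosely and push.

>>> step_arm --pt "-0.07 0.015 -0.15 0.066 0.918 0.006" --pt "-0.07 0.015 -0.15 0.066 0.918 0.006" --pt "-0.07 0.015 -0.15 0.066 0.918 0.006" --pt "-0.07 0.015 -0.15 0.066 0.918 0.006" --pt "0 0 -0.3 0 0 0" --pt "0 0 -0.3 0 0 0" --pt "0 0 -0.3 0 0 0" --pt "0 0 -0.3 0 0 0" --pt "0 0 0 0 0 0"

```text
time: 8.35
position: [454.3, 99.9, 150.7]
orientation: [3.136, 0.0, -0.065]
force: [0.6, -0.5, 0.6]
grip_width: 47.9
grip_force: 0.0
```

>>> step_arm --pt "0 0 0 0 0 0" --pt "0 0 0 0 0 0" --hand 0.37

```text
time: 8.6
position: [455.2, 100.8, 152.0]
orientation: [3.138, -0.002, -0.064]
force: [-0.1, -0.5, -0.1]
grip_width: 35.3
grip_force: 0.0
```

```bash
cat > st.py <<'E'
from h import *
A=axes(YAW); o=robot.get_obs(); T=R.from_euler('xyz',o['orientation']).as_matrix()
print('deck grasp',(A.T@(o['position']-19*T[:,2]-P0)).round(2),'F deck',(A.T@o['force']).round(1),round(float(o['grip_width']),1),round(o['grip_force'],1),'t',o['time'],o['q'].round(2))
E
python3 st.py
```

```text
deck grasp [-43.63  11.85  39.  ] F deck [-0.2 -0.5 -0.1] 35.3 0.0 t 8.6 [ 0.57  0.18 -0.47  0.01 -0.91  0.93]
```

>>> step_arm --pt "-0.012 -0.07 -0.007 0 0 0" --pt "-0.012 -0.07 -0.007 0 0 0" --pt "-0.001 -0.016 0 0 0 0" --pt "-0.001 -0.016 0 0 0 0" --pt "-0.001 -0.016 0 0 0 0" --pt "-0.001 -0.016 0 0 0 0" --pt "-0.001 -0.016 0 0 0 0" --pt "-0.001 -0.016 0 0 0 0"

```text
time: 9.6
position: [452.7, 88.4, 150.2]
orientation: [3.137, 0.0, -0.064]
force: [-0.6, 0.9, 0.5]
grip_width: 27.3
grip_force: 0.4
```

```bash
python3 st.py
```

```text
deck grasp [-45.85  -0.73  38.23] F deck [-0.3  0.9  0.8] 27.3 0.4 t 9.6 [ 0.55  0.18 -0.49  0.01 -0.91  0.95]
```

>>> step_arm --pt "-0.001 -0.016 0 0 0 0" --pt "-0.001 -0.016 0 0 0 0"

```text
time: 9.85
position: [452.8, 87.1, 150.2]
orientation: [3.137, -0.0, -0.064]
force: [-0.9, 2.2, 0.6]
grip_width: 27.2
grip_force: 0.7
```

```bash
python3 st.py
```

```text
deck grasp [-45.75  -2.04  38.22] F deck [-0.6  2.1  1. ] 27.2 0.7 t 9.85 [ 0.55  0.18 -0.49  0.   -0.91  0.96]
```

>>> step_arm --pt "-0.001 -0.016 0 0 0 0" --pt "0 0 0 0 0 0"

```text
time: 10.1
position: [452.9, 86.3, 150.3]
orientation: [3.137, -0.001, -0.064]
force: [-1.0, 0.7, -0.8]
grip_width: 27.3
grip_force: 0.5
```

```bash
python3 st.py
```

```text
deck grasp [-45.56  -2.75  38.21] F deck [-1.3  0.6 -0.1] 27.3 0.5 t 10.1 [ 0.55  0.18 -0.49  0.   -0.91  0.96]
```

>>> step_arm --pt "-0.001 -0.016 0 0 0 0" --pt "0 0 0 0 0 0"

```text
time: 10.35
position: [452.9, 85.7, 150.4]
orientation: [3.138, -0.001, -0.064]
force: [-0.9, 0.8, 0.1]
grip_width: 27.3
grip_force: 0.6
```

```bash
python3 st.py
```

```text
deck grasp [-45.48  -3.4   38.22] F deck [-0.7  0.8  0.5] 27.3 0.6 t 10.35 [ 0.54  0.18 -0.49  0.   -0.91  0.96]
```

>>> step_arm --pt "-0.001 -0.016 0 0 0 0" --pt "0 0 0 0 0 0"

```text
time: 10.6
position: [453.2, 85.2, 150.5]
orientation: [3.138, -0.001, -0.064]
force: [-0.2, 2.5, 1.2]
grip_width: 27.5
grip_force: 1.3
```

```bash
python3 st.py
```

```text
deck grasp [-45.18  -3.89  38.23] F deck [0.3 2.5 1.2] 27.5 1.3 t 10.6 [ 0.54  0.18 -0.49  0.   -0.91  0.96]
```

>>> step_arm --pt "-0.001 -0.016 0 0 0 0" --pt "0 0 0 0 0 0"

```text
time: 10.85
position: [453.5, 84.8, 150.7]
orientation: [3.139, -0.002, -0.063]
force: [-1.2, 5.6, 1.2]
grip_width: 27.8
grip_force: 2.5
```

```bash
python3 st.py
```

```text
deck grasp [-44.8   -4.25  38.22] F deck [-0.7  5.5  1.8] 27.8 2.5 t 10.85 [ 0.54  0.18 -0.49  0.   -0.91  0.96]
```

The force is building, which could be the hole's wall or the end stop. I'll open, rise and look.

>>> step_arm --pt "0 0.04 0 0 0 0" --pt "0 0 0 0 0 0" --pt "0 0 0.5 0 0 0" --pt "0 0 0.8 0 0 0" --pt "-0.2 0 0.8 0 0 0" --pt "-0.2 0 0.3 0 0 0" --pt "0 0 0 0 0 0" --hand -0.1

```text
time: 11.72
position: [432.3, 85.9, 270.7]
orientation: [3.138, -0.002, -0.063]
force: [0.7, 0.6, -0.5]
grip_width: 47.6
grip_force: 0.0
```

```bash
python3 st.py; python3 - <<'E'
from h import *
A=axes(YAW)
W=cal('wrist'); cw=robot.camera('wrist'); D=cal('side');S=cal('scene')
sd=robot.camera('side');sc=robot.camera('scene'); cv2.imwrite('pics/side3.png',sd);cv2.imwrite('pics/scene3.png',sc);cv2.imwrite('pics/w3.png',cw)
for n,C in (('W',W),('side',D),('scene',S)):
  for t in (86,90,94):
    th=np.radians(t); q=lambda r,z:P0+A@[-r*np.sin(th),r*np.cos(th),z]
    print(n,t,'knobtop home/out',proj(C,np.array([q(45,47),q(45,53),q(-78,10),q(0,10)])).round(1).tolist())
f=lambda i:cv2.resize(i,(400,300),interpolation=cv2.INTER_CUBIC)
cv2.imwrite('pics/m3.png',np.hstack([np.vstack([f(sc[145:220,240:340]),f(sd[145:220,245:345])]),cv2.resize(cw[0:300,200:400],(400,600))]))
E
```

```text
deck grasp [ -3.17  -4.53 152.75] F deck [ 0.4  0.6 -0.8] 47.6 0.0 t 11.725 [ 0.57  0.03 -0.33  0.   -1.21  0.94]
W 86 knobtop home/out [[301.0, 171.2], [300.8, 176.8], [313.4, -34.1], [305.2, 90.6]]
W 90 knobtop home/out [[305.2, 171.3], [305.1, 176.9], [303.8, -34.6], [305.2, 90.6]]
W 94 knobtop home/out [[309.5, 171.2], [309.4, 176.8], [294.2, -34.2], [305.2, 90.6]]
side 86 knobtop home/out [[266.3, 177.8], [265.2, 176.1], [311.5, 164.3], [287.2, 179.4]]
side 90 knobtop home/out [[266.6, 178.2], [265.4, 176.5], [310.9, 163.7], [287.2, 179.4]]
side 94 knobtop home/out [[266.9, 178.6], [265.7, 176.9], [310.2, 163.1], [287.2, 179.4]]
scene 86 knobtop home/out [[274.2, 185.8], [273.1, 184.7], [314.9, 163.8], [293.2, 182.0]]
scene 90 knobtop home/out [[274.8, 186.5], [273.7, 185.4], [313.9, 162.8], [293.2, 182.0]]
scene 94 knobtop home/out [[275.4, 187.1], [274.3, 186.0], [312.8, 161.8], [293.2, 182.0]]
```

View pics/m3.png

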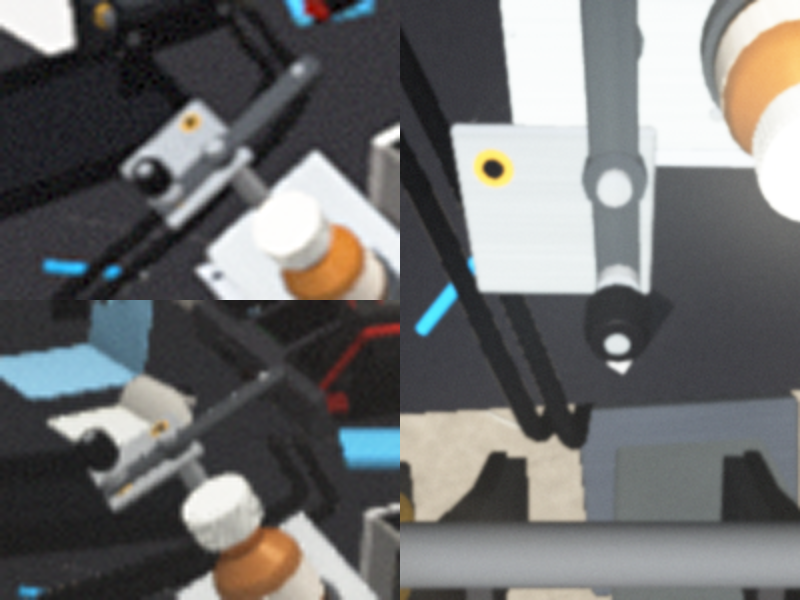

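The wrist crop shows the knob top at (308,172) against the pivot at (307,94). That 78 px gap matches pin home (81) rather than out (86), at about 91°. The pin is locked aside. Next is the hover over the cap with the tool on the bottle's axis.

```bash
python3 - <<'E'
from h import *
A=axes(YAW); T=P0+A@[0,-78,H-17+90]; print(T)
dp,w=delta(T,tool(-10,A)); print((dp/12).round(3),(w/12).round(3))
E
```

```text
[477.86789597   9.35275464 208.45005056]
shift units [ 0.915 -1.527 -1.205] turn units [  3.094  -2.994 -12.196] t 11.88
[ 0.076 -0.127 -0.1  ] [ 0.258 -0.249 -1.016]
```

>>> step_arm --pt "0.07 -0.13 0 0.238 -0.23 -0.938" --pt "0.07 -0.13 0 0.238 -0.23 -0.938" --pt "0.07 -0.13 0 0.238 -0.23 -0.938" --pt "0.07 -0.13 0 0.238 -0.23 -0.938" --pt "0.07 -0.13 0 0.238 -0.23 -0.938" --pt "0.07 -0.13 0 0.238 -0.23 -0.938" --pt "0.07 -0.13 0 0.238 -0.23 -0.938" --pt "0.07 -0.13 0 0.238 -0.23 -0.938" --pt "0.07 -0.13 0 0.238 -0.23 -0.938" --pt "0.07 -0.13 0 0.238 -0.23 -0.938" --pt "0.07 -0.13 0 0.238 -0.23 -0.938" --pt "0.07 -0.1 0 0.238 -0.23 -0.938" --hand -0.5

```text
time: 13.38
position: [474.4, 9.2, 268.7]
orientation: [-2.652, 0.047, -1.665]
force: [-0.1, -0.6, -0.5]
grip_width: 64.9
grip_force: 0.0
```

>>> step_arm --pt "0.075 0 -0.6 0.238 -0.23 -0.938" --pt "0 0 -0.6 0 0 0" --pt "0 0 0 0 0 0"

```text
time: 13.75
position: [476.7, 6.0, 213.0]
orientation: [-2.633, 0.068, -1.769]
force: [-0.6, -1.1, -0.2]
grip_width: 65.2
grip_force: 0.0
```

```bash
python3 st.py; python3 - <<'E'
from h import *
A=axes(YAW); T=P0+A@[0,-78,H-17+90]; delta(T,tool(-10,A))
W=cal('wrist'); cv2.imwrite('pics/w4.png',robot.camera('wrist'))
g=lambda *p:proj(W,P0+A@p)[0].round(1).tolist()
print('cap top',g(0,-78,H+12),'pivot',g(0,0,10),'hole1',g(0,45,0),'knobtop',g(-45,0,47))
a=np.linspace(0,2*np.pi,8,endpoint=False)
print([g(23*np.cos(t),-78+23*np.sin(t),H+12) for t in a])
E
```

```text
deck grasp [  1.64 -81.28  80.49] F deck [-0.5 -1.1  0. ] 65.2 0.0 t 13.75 [ 0.42 -0.1  -0.94  0.73 -0.36 -1.29]
shift units [ 0.024  0.066 -0.09 ] turn units [ 0.121 -0.087 -0.145] t 13.75
cap top [312.7, 211.3] pivot [329.4, 322.6] hole1 [336.7, 365.5] knobtop [408.1, 350.6]
[[279.3, 216.2], [292.9, 236.8], [317.6, 242.4], [339.5, 230.1], [346.2, 206.4], [333.2, 184.8], [307.5, 178.7], [285.0, 191.9]]
```

View pics/w4.png

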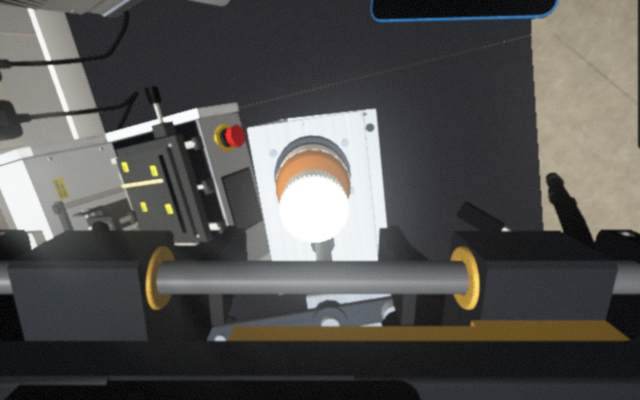

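The cap disc is at about (313,208), against a prediction of (313,211), so the model is good to about 1–2 mm. Before descending I'll check the joint-3 margin with a small kinematic fit on the logged poses.

```bash
python3 - <<'E'
from h import *
A=axes(YAW); zd=A[:,2]
data=[((455,100.5,151.5),0,-.47),((452.8,87,150.3),0,-.49),((432.3,85.9,270.7),0,-.33),((213.4,586.8,221.4),0,.0066),((421.7,111.6,298.1),1,-.8094),((468.9,99,243.9),1,-.87),((476.7,6,213),1,-.94)]
def rz(v,p,t):
    d,h,a=v[:3]; w=np.array(p,float)+d*(zd if t else np.array([0,0,1.]))
    r=np.sqrt(w[0]**2+w[1]**2-160**2)-a; return r,w[2]-h
def q3(v,p,t):
    r,z=rz(v,p,t); return v[5]+2*np.arcsin(np.clip(np.sqrt(r*r+z*z)/(v[3]+v[4]),-1,1))if 0 else v[5]+np.arccos(np.clip((v[3]**2+v[4]**2-r*r-z*z)/(2*v[3]*v[4]),-1,1))
f=lambda v:[10*(q3(v,p,t)-q) for p,t,q in data]+list((np.array(v[:5])-[230,400,50,450,450])/2000)
best=min((least_squares(f,[d0,h0,50,450,450,-1.5]) for d0 in(200,300) for h0 in (300,450)),key=lambda o:o.cost)
v=best.x; print(v.round(2),np.round(best.fun/10,4))
for n,p in [('knob',[0,45,15.5]),('stuck',[-40,11,28]),('cap hov',[0,-78,H-17+90]),('cap',[0,-78,H-17]),('cap down',[0,-78,H-23])]: print(n,q3(v,P0+A@p,1).round(3))
E
```

```text
[518.41 323.5  -67.77 510.74 510.74  -1.76] [-0.0033  0.0046 -0.0053  0.0016  0.0024  0.01   -0.01    0.0144 -0.0038
 -0.0059  0.003   0.003 ]
knob -0.894
stuck -1.006
cap hov -0.956
cap -1.0
cap down -1.002
```

Joint 3 is predicted at −1.00 on the cap, so it is reachable. I'll get the cap's centre precisely by thresholding the white disc.

```bash
python3 - <<'E'
from h import *
A=axes(YAW)
W=cal('wrist'); im=robot.camera('wrist')
m=(im.min(2)>240).astype(np.uint8); n,l,s,c=cv2.connectedComponentsWithStats(m)
i=l[208,313]; (cx,cy),r=cv2.minEnclosingCircle(np.argwhere(l==i)[:,::-1].astype(np.float32)); print(s[i],c[i],cx,cy,r)
t,d=ray(W,c[i]); z0=(A.T@(t-P0))[2]; dz=(A.T@d)[2]
X=t+d*((H+12)-z0)/dz; print('deck cap top',(A.T@(X-P0)).round(2))
T=P0+A@[0,-78,H-17+90]; delta(T,tool(-10,A))
E
```

```text
[ 266  172   90   86 4526] [311.9012373  208.90963323] 305.5 211.0 53.44399642944336
deck cap top [  3.24 -78.15  -3.9 ]
shift units [-0.032  0.032 -0.175] turn units [ 0.095 -0.03  -0.151] t 13.85
```

```bash
python3 - <<'E'
from h import *
A=axes(YAW)
dp,w=delta(P0+A@[.7,-78.7,H-17],tool(-10,A)); print((dp/6).round(3),(w/6).round(3))
E
```

```text
shift units [ 0.877 -0.042 -1.726] turn units [ 0.095 -0.03  -0.151] t 13.85
[ 0.146 -0.007 -0.288] [ 0.016 -0.005 -0.025]
```

>>> step_arm --pt "0.146 -0.007 -0.288 0.016 -0.005 -0.025" --pt "0.146 -0.007 -0.288 0.016 -0.005 -0.025" --pt "0.146 -0.007 -0.288 0.016 -0.005 -0.025" --pt "0.146 -0.007 -0.288 0.016 -0.005 -0.025" --pt "0.146 -0.007 -0.288 0.016 -0.005 -0.025" --pt "0.146 -0.007 -0.288 0.016 -0.005 -0.025" --pt "0 0 0 0 0 0" --pt "0 0 0 0 0 0"

```text
time: 14.85
position: [523.0, 10.0, 162.6]
orientation: [-2.663, 0.073, -1.795]
force: [1.3, 0.8, 2.4]
grip_width: 65.2
grip_force: 1.0
```

```bash
python3 st.py; python3 - <<'E'
from h import *
A=axes(YAW)
delta(P0+A@[.7,-78.7,H-17],tool(-10,A))
E
```

```text
deck grasp [ 16.83 -74.25  13.88] F deck [2.2 0.9 1.5] 65.2 1.0 t 14.85 [ 0.23  0.07 -0.97  1.14 -0.16 -1.58]
shift units [ 0.006 -0.086 -0.635] turn units [ 0.036 -0.288  0.028] t 14.85
```

Joint 5 has reached its −0.16 limit because the bottle's axis nearly lines up with the forearm. I'll grip with the tool tilted about the closing line instead, which keeps the pads flat on the cap. That needs a kinematic model, fitted to the logged poses, to pick a feasible tilt for the whole turn, lift and placing.

>>> step_arm --pt "-0.1 0 0.6 0 0 0" --pt "-0.1 0 0.6 0 0 0" --pt "0 0 0 0 0 0"

```text
time: 15.22
position: [519.5, 7.4, 218.3]
orientation: [-2.648, 0.071, -1.798]
force: [0.6, 0.8, 0.4]
grip_width: 65.1
grip_force: 0.0
```

```bash
cat > kin.py <<'E'
from h import *
Rr=lambda ax,a:R.from_euler(ax,a).as_matrix()
lo=np.array([-3.14,-1.21,-1.07,-3.16,-2.99,-3.1]);hi=np.array([3.14,2.06,1.41,2.05,-.16,3.1])
def fk(v,q,s4=1,s6=1):
    a,h,L2,Lf,e,d,lat=v[:7]
    B=Rr('z',q[0]); U=Rr('y',q[1]); F=Rr('y',q[1]-q[2])   # +y turn: x -> down
    T=B@F@Rr('x',s4*q[3])@Rr('y',-q[4])
    p=B@(np.array([a,lat,h])+U@[0,0,L2]+F@[Lf,0,e])+T@[d,0,0]
    # tool z = T x ; 
    T2=T@np.column_stack([[0,1,0],[0,0,1],[1,0,0]])@Rr('z',s6*q[5])  # columns: tool x,y,z at q6=0
    return p,T2
E
cat > fitk.py <<'E'
from kin import *
D=[([1.4806,.38556,.00662,-.0005,-1.194,-.2586],[213.38,586.79,221.45],[3.1394,0,-.349]),
([.88628,-.25579,-.80941,.61075,-.79089,-1.33882],[421.7,111.6,298.1],[-2.616,.001,-1.636]),
([.57,.18,-.47,.01,-.91,.93],[455.2,100.8,152],[3.138,-.002,-.064]),
([.7,-.12,-.87,.71,-.55,.24],[468.9,99,243.9],[3.139,-.514,-.069]),
([.57,.03,-.33,0,-1.21,.94],[432.3,85.9,270.7],[3.138,-.002,-.063]),
([.42,-.1,-.94,.73,-.36,-1.29],[476.7,6,213],[-2.633,.068,-1.769]),
([.23,.07,-.97,1.14,-.16,-1.58],[523,10,162.6],[-2.663,.073,-1.795])]
o=robot.get_obs(); D.append((list(o['q']),list(o['position']),list(o['orientation'])))
for s4 in(1,-1):
  for s6 in (1,-1):
    def f(v):
        r=[]
        for q,p,e in D:
            P,T=fk(v,q,s4,s6); T=T@Rr('z',v[7]); r+=list((P-p)/5)+list(20*R.from_matrix(T.T@R.from_euler('xyz',e).as_matrix()).as_rotvec())
        return np.array(r)
    for c0 in(0,1.57,3.14,-1.57):
        b=least_squares(f,[0,400,450,450,0,250,-160,c0],loss='soft_l1')
        if b.cost<60: print(s4,s6,b.x.round(3).tolist(),b.cost.round(2),np.abs(f(b.x)).max())
print(o['position'],o['q'].round(2),o['time'])
E
python3 fitk.py
```

```text
[519.54579627   7.37606513 218.31008198] [ 0.41 -0.02 -0.82  0.65 -0.39 -1.21] 15.225
```

```bash
sed -i 's/T@\[d,0,0\]/T@[d,v[8],0]/' kin.py; sed -i 's/-160,c0\]/0,c0,-160]/; s/if b.cost<60: //' fitk.py; python3 fitk.py | sort -t']' -k2 -n | head -6
```

```text
[519.54579627   7.37606513 218.31008198] [ 0.41 -0.02 -0.82  0.65 -0.39 -1.21] 15.225
-1 -1 [-7.979, 173.09, 564.896, 431.292, -4.354, 311.95, 5.308, -593.763, -164.698] 0.64 0.47498028484744453
-1 -1 [-7.979, 173.09, 564.896, 431.292, -4.354, 311.95, 5.308, 135.087, -164.698] 0.64 0.4749800861955492
-1 -1 [-7.979, 173.09, 564.896, 431.292, -4.354, 311.95, 5.308, 3.14, -164.698] 0.64 0.4749799848062338
-1 -1 [-7.979, 173.09, 564.896, 431.292, -4.354, 311.95, 5.308, 606.326, -164.698] 0.64 0.4749801710986105
-1 1 [-7.979, 173.09, 564.896, 431.292, -4.354, 311.95, 5.308, -0.192, -164.698] 185.18 57.109922048884336
```

The model fits to about 2 mm; it is an offset-wrist arm. Now I'll search tilt and start angle for the best joint margins over approach, turn, lift and placing.

```bash
cat >> kin.py <<'E'
V=[-7.979,173.09,564.896,431.292,-4.354,311.95,5.308,3.14,-164.698]
def ik(p,T,q0):
    f=lambda q:np.r_[(lambda P,M:np.r_[(P-p)/100,R.from_matrix((M@Rr('z',V[7])).T@T).as_rotvec()])(*fk(V,q,-1,-1))]
    o=least_squares(f,np.clip(q0,lo+.01,hi-.01),bounds=(lo,hi)); return o.x,np.abs(o.fun).max()
def capgrip(seat,Ac,phi,delta,lift=0):
    """TCP pose holding a cap with rim centre seat, frame Ac; closing line at phi deg, tool tilted delta deg about it"""
    T=tool(phi,Ac)@Rr('y',np.radians(delta)); s=np.sin(np.radians(abs(delta)))
    t0=1+11*s; k=(12-t0)/np.cos(np.radians(delta))
    return seat+Ac@[0,0,12+lift]+T[:,2]*k,T
SEAT=P0+axes(YAW)@[.7,-78.7,H-12]
def marg(q): return np.minimum(q-lo,hi-q)
E
cat > plan.py <<'E'
from kin import *
A=axes(YAW); q0=robot.get_obs()['q']; res=[]
for d in (-40,-30,-22,-15,15,22,30,40):
  for ph in range(-180,180,20):
    q=q0.copy(); ok=1; m=[]
    for phi,l in [(ph,50),(ph,0),(ph,-6),(ph+25,-6),(ph+50,-6),(ph+78,-6),(ph+78,50)]:
        p,T=capgrip(SEAT,A,phi,d,l); qn,e=ik(p,T,q)
        if e>.01: ok=0;break
        m.append(marg(qn).min()); q=qn
    if ok: res.append((round(min(m),3),d,ph,q.round(2).tolist()))
res.sort(reverse=True,key=lambda r:r[0])
for r in res[:14]: print(r)
E
python3 plan.py
```

```text
(np.float64(0.811), -40, 20, [0.36, 0.29, -0.26, 0.01, -1.22, 1.26])
(np.float64(0.811), 40, -160, [0.36, 0.29, -0.26, 0.01, -1.22, -1.89])
(np.float64(0.727), -40, 0, [0.23, 0.28, -0.2, -0.19, -1.22, 1.18])
(np.float64(0.727), 40, -180, [0.23, 0.28, -0.2, -0.19, -1.22, -1.96])
(np.float64(0.71), -40, 40, [0.48, 0.29, -0.36, 0.22, -1.19, 1.32])
(np.float64(0.71), 40, -140, [0.48, 0.29, -0.36, 0.22, -1.19, -1.82])
(np.float64(0.625), -30, 20, [0.39, 0.2, -0.4, 0.08, -1.01, 1.19])
(np.float64(0.625), 30, -160, [0.39, 0.2, -0.4, 0.08, -1.01, -1.95])
(np.float64(0.622), -40, -20, [0.1, 0.26, -0.18, -0.39, -1.19, 1.1])
(np.float64(0.57), -30, 40, [0.49, 0.2, -0.49, 0.27, -0.99, 1.28])
(np.float64(0.57), 30, -140, [0.49, 0.2, -0.49, 0.27, -0.99, -1.86])
(np.float64(0.559), -40, 60, [0.58, 0.28, -0.51, 0.44, -1.13, 1.36])
(np.float64(0.559), 40, -120, [0.58, 0.28, -0.51, 0.44, -1.13, -1.78])
(np.float64(0.548), -30, 0, [0.28, 0.19, -0.34, -0.11, -1.01, 1.1])
```

Tilt −22° from phi 0 to 76 is comfortable and keeps the gripper body clear of the knob. Now for the pre-grasp waypoints.

```bash
cat > wp.py <<'E'
import sys
from kin import *
A=axes(YAW)
def go(phi,l,d=-22,n=1,seat=SEAT):
    p,T=capgrip(seat,A,phi,d,l); q,e=ik(p,T,robot.get_obs()['q']); dp,w=delta(p,T)
    print('per row',(dp/n).round(4).tolist(),(w/n).round(3).tolist(),'ikerr',e.round(4),'marg',marg(q).min().round(2))
if __name__=='__main__': go(*[float(x) for x in sys.argv[1:]])
E
python3 wp.py 0 50 -22 4; python3 wp.py 0 0;python3 wp.py 76 -6; python3 wp.py 76 50; python3 st.py
```

```text
shift units [-0.521  0.061 -0.708] turn units [ 1.842 -0.532  2.478] t 15.22
per row [-0.1301, 0.0151, -0.1769] [0.461, -0.133, 0.619] ikerr 0.0 marg 0.38
shift units [-0.022  0.028 -1.574] turn units [ 1.842 -0.532  2.478] t 15.22
per row [-0.0217, 0.0276, -1.5738] [1.842, -0.532, 2.478] ikerr 0.0 marg 0.34
shift units [-0.011 -0.015 -1.705] turn units [-2.792  1.767 10.528] t 15.22
per row [-0.0112, -0.0154, -1.7046] [-2.792, 1.767, 10.528] ikerr 0.0 marg 0.55
shift units [-0.57   0.022 -0.735] turn units [-2.792  1.767 10.528] t 15.22
per row [-0.57, 0.0216, -0.7347] [-2.792, 1.767, 10.528] ikerr 0.0 marg 0.61
deck grasp [ 41.53 -76.95  63.77] F deck [0.7 0.8 0.1] 65.1 0.0 t 15.225 [ 0.41 -0.02 -0.82  0.65 -0.39 -1.21]
```

>>> step_arm --pt "-0.13 0.015 -0.177 0.461 -0.133 0.619" --pt "-0.13 0.015 -0.177 0.461 -0.133 0.619" --pt "-0.13 0.015 -0.177 0.461 -0.133 0.619" --pt "-0.13 0.015 -0.177 0.461 -0.133 0.619" --pt "0 0 0 0 0 0"

```text
time: 15.85
position: [497.5, -7.2, 186.9]
orientation: [-2.642, 0.238, -1.572]
force: [0.1, 0.1, 0.2]
grip_width: 65.1
grip_force: 0.0
```

```bash
python3 wp.py 0 0 -22 4; python3 st.py
```

```text
shift units [ 0.42   0.32  -0.945] turn units [ 0.684 -0.35   0.848] t 15.85
per row [0.105, 0.08, -0.2363] [0.171, -0.088, 0.212] ikerr 0.0 marg 0.34
deck grasp [  7.55 -97.79  46.55] F deck [0.2 0.1 0.1] 65.1 0.0 t 15.85 [ 0.25  0.   -0.63 -0.21 -0.4  -0.15]
```

```bash
python3 wp.py 0 45 -22 2
```

```text
shift units [-0.029  0.35  -0.166] turn units [ 0.684 -0.35   0.848] t 15.85
per row [-0.0144, 0.1748, -0.0829] [0.342, -0.175, 0.424] ikerr 0.0 marg 0.38
```

>>> step_arm --pt "-0.015 0.175 -0.083 0.342 -0.175 0.424" --pt "-0.015 0.175 -0.083 0.342 -0.175 0.424" --pt "0 0 0 0 0 0"

```text
time: 16.23
position: [495.7, 9.3, 178.4]
orientation: [-2.588, 0.328, -1.441]
force: [0.3, -0.1, -0.1]
grip_width: 65.2
grip_force: 0.0
```

```bash
python3 wp.py 0 0 -22 4; python3 st.py; python3 - <<'E'
from kin import *
A=axes(YAW);W=cal('wrist');im=robot.camera('wrist');cv2.imwrite('pics/w5.png',im)
g=lambda *p:proj(W,P0+A@p)[0].round(1).tolist()
print('cap top',g(.7,-78.7,H+12),[g(.7+23*np.cos(t),-78.7+23*np.sin(t),H+12) for t in (0,np.pi/2,np.pi,-np.pi/2)])
cv2.imwrite('pics/c5.png',cv2.resize(im[100:300,200:440],(720,600),interpolation=cv2.INTER_CUBIC))
E
```

```text
shift units [ 0.456 -0.012 -0.775] turn units [ 0.023 -0.019  0.019] t 16.23
per row [0.114, -0.0029, -0.1938] [0.006, -0.005, 0.005] ikerr 0.0 marg 0.34
deck grasp [  0.39 -83.89  39.83] F deck [ 0.2 -0.1 -0.3] 65.2 0.0 t 16.225 [ 0.11  0.04 -0.51 -0.61 -0.52  0.38]
cap top [309.9, 208.8] [[268.4, 208.9], [310.1, 238.5], [351.4, 208.6], [309.7, 174.4]]
```

View pics/c5.png

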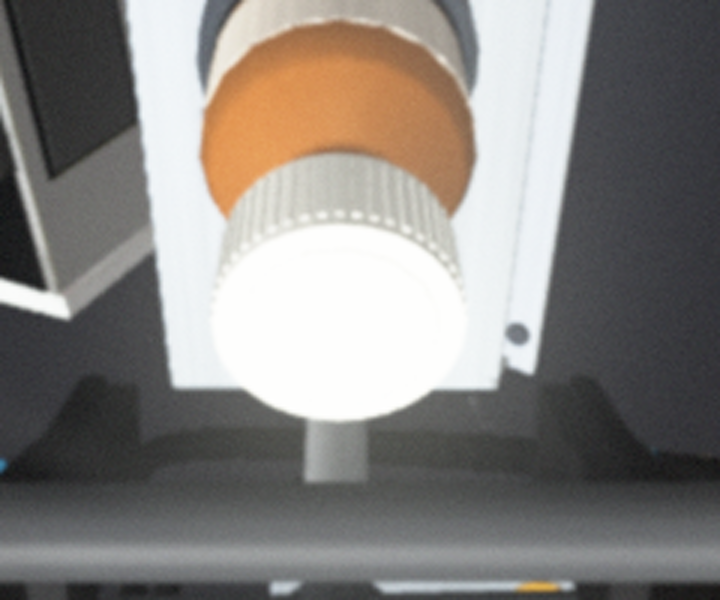

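The cap's top ellipse is centred at image (313,207), against a prediction of (310,209). That shifts the seat about −1.6 mm in x and −1.2 mm in y on the deck, which agrees with the pivot shift seen earlier. I'll update the seat and descend.

```bash
sed -i 's/\[.7,-78.7,H-12\]/[-.8,-79.8,H-12]/' kin.py; python3 wp.py 0 0 -22 4
```

```text
shift units [ 0.433 -0.038 -0.793] turn units [ 0.029 -0.018  0.009] t 16.27
per row [0.1083, -0.0095, -0.1982] [0.007, -0.004, 0.002] ikerr 0.0 marg 0.34
```

>>> step_arm --pt "0.108 -0.0095 -0.198 0.007 -0.004 0.002" --pt "0.108 -0.0095 -0.198 0.007 -0.004 0.002" --pt "0.108 -0.0095 -0.198 0.007 -0.004 0.002" --pt "0.108 -0.0095 -0.198 0.007 -0.004 0.002" --pt "0 0 0 0 0 0"

```text
time: 16.9
position: [516.4, 9.4, 138.5]
orientation: [-2.586, 0.331, -1.434]
force: [0.1, -0.2, 0.5]
grip_width: 65.1
grip_force: 0.0
```

>>> step_arm --pt "0 0 0 0 0 0" --pt "0 0 0 0 0 0" --pt "0 0 0 0 0 0" --hand 1 --grip_force 30

```text
time: 17.27
position: [517.5, 9.8, 140.3]
orientation: [-2.58, 0.332, -1.432]
force: [-0.2, 0.1, 1.6]
grip_width: 46.6
grip_force: 30.0
```

```bash
python3 st.py;python3 wp.py 0 0; python3 -c "
from h import *
print(robot.get_obs()['moment'])"
```

```text
deck grasp [  0.15 -82.13  -4.08] F deck [0.6 0.1 1.5] 46.6 30.0 t 17.275 [ 0.06  0.15 -0.48 -0.74 -0.49  0.56]
shift units [-0.009 -0.041 -0.029] turn units [-0.019  0.028 -0.029] t 17.27
per row [-0.0089, -0.0413, -0.0293] [-0.019, 0.028, -0.029] ikerr 0.0 marg 0.34
[-0.52604741  0.88705618  0.01551897]
```

The cap is held with a light residual force. Now a firmer grip and a 5 mm push.

>>> step_arm --pt "0 0 0 0 0 0" --pt "0.025 -0.0016 -0.0433 0 0 0" --pt "0.025 -0.0016 -0.0433 0 0 0" --pt "0 0 0 0 0 0" --pt "0 0 0 0 0 0" --grip_force 55

```text
time: 17.9
position: [519.8, 9.6, 136.3]
orientation: [-2.58, 0.333, -1.432]
force: [-5.3, 0.2, 8.3]
grip_width: 46.2
grip_force: 55.0
```

```bash
python3 st.py
```

```text
deck grasp [  0.13 -82.16  -8.75] F deck [-0.4 -0.1  9.8] 46.2 55.0 t 17.9 [ 0.05  0.16 -0.48 -0.75 -0.49  0.58]
```

```bash
python3 - <<'E'
from kin import *
A=axes(YAW); prev=None
q=robot.get_obs()['q']; qq=[]
for i in range(16):
    p,T=capgrip(SEAT,A,5*i,-22,-5.5); q,e=ik(p,T,q); qq.append(q)
    if prev is not None: print(((p-prev)/50).round(4).tolist()+(A[:,2]*5/8).round(3).tolist())
    prev=p
print(np.abs(np.diff(qq,axis=0)).max(0)/.125)
E
```

```text
[-0.0042, 0.0001, -0.0024, -0.312, 0.021, 0.541]
[-0.0042, -0.0004, -0.0024, -0.312, 0.021, 0.541]
[-0.0042, -0.0008, -0.0024, -0.312, 0.021, 0.541]
[-0.0041, -0.0012, -0.0023, -0.312, 0.021, 0.541]
[-0.004, -0.0016, -0.0022, -0.312, 0.021, 0.541]
[-0.0039, -0.002, -0.0022, -0.312, 0.021, 0.541]
[-0.0037, -0.0024, -0.002, -0.312, 0.021, 0.541]
[-0.0035, -0.0027, -0.0019, -0.312, 0.021, 0.541]
[-0.0033, -0.0031, -0.0018, -0.312, 0.021, 0.541]
[-0.0031, -0.0034, -0.0016, -0.312, 0.021, 0.541]
[-0.0028, -0.0037, -0.0015, -0.312, 0.021, 0.541]
[-0.0025, -0.0039, -0.0013, -0.312, 0.021, 0.541]
[-0.0022, -0.0042, -0.0011, -0.312, 0.021, 0.541]
[-0.0019, -0.0044, -0.0009, -0.312, 0.021, 0.541]
[-0.0016, -0.0045, -0.0007, -0.312, 0.021, 0.541]
[0.15636868 0.04112138 0.08047811 0.37212151 0.18443678 0.24189187]
```

>>> step_arm --pt "0.006 -0.0004 -0.0104 0 0 0" --pt "-0.0042 0.0001 -0.0024 -0.312 0.021 0.541" --pt "-0.0042 -0.0004 -0.0024 -0.312 0.021 0.541" --pt "-0.0042 -0.0008 -0.0024 -0.312 0.021 0.541" --pt "0 0 0 0 0 0"

```text
time: 18.52
position: [519.2, 9.7, 135.3]
orientation: [-2.623, 0.208, -1.215]
force: [-6.3, 0.5, 7.7]
grip_width: 45.8
grip_force: 55.0
```

```bash
cat >> st.py <<'E'
y=A.T@-T[:,1]; print('phi',np.degrees(np.arctan2(y[1],y[0])).round(1),'M deck',(A.T@o['moment']).round(2))
E
python3 st.py
```

```text
deck grasp [  1.   -81.86  -9.3 ] F deck [-1.6  0.1  9.8] 45.8 55.0 t 18.525 [ 0.09  0.17 -0.45 -0.61 -0.56  0.67]
phi 15.2 M deck [0.18 1.19 0.46]
```

The force is steady at 9.8 N. I'll carry on turning.

>>> step_arm --pt "0.001 -0.0016 -0.011 -0.312 0.021 0.541" --pt "-0.004 -0.0016 -0.0022 -0.312 0.021 0.541" --pt "-0.0039 -0.002 -0.0022 -0.312 0.021 0.541" --pt "-0.0037 -0.0024 -0.002 -0.312 0.021 0.541" --pt "-0.0035 -0.0027 -0.0019 -0.312 0.021 0.541"

```text
time: 19.15
position: [518.1, 9.1, 134.4]
orientation: [-2.748, 0.03, -0.849]
force: [-6.0, -0.8, 9.5]
grip_width: 45.9
grip_force: 55.0
```

```bash
python3 st.py
```

```text
deck grasp [  2.4  -81.17  -9.56] F deck [-0.4 -1.2 11.3] 45.9 55.0 t 19.15 [ 0.17  0.2  -0.43 -0.38 -0.65  0.81]
phi 40.3 M deck [0.36 1.45 0.28]
```

>>> step_arm --pt "-0.0033 -0.0031 -0.0018 -0.312 0.021 0.541" --pt "-0.0031 -0.0034 -0.0016 -0.312 0.021 0.541" --pt "-0.0028 -0.0037 -0.0015 -0.312 0.021 0.541"

```text
time: 19.52
position: [517.5, 8.4, 134.1]
orientation: [-2.851, -0.051, -0.621]
force: [-4.8, -0.1, 8.6]
grip_width: 45.7
grip_force: 55.0
```

```bash
python3 st.py
```

```text
deck grasp [  3.06 -80.45  -9.55] F deck [ 0.1 -0.4  9.8] 45.7 55.0 t 19.525 [ 0.23  0.21 -0.44 -0.24 -0.68  0.9 ]
phi 55.3 M deck [0.22 1.58 0.22]
```

>>> step_arm --pt "-0.0025 -0.0039 -0.0013 -0.312 0.021 0.541" --pt "-0.0022 -0.0042 -0.0011 -0.312 0.021 0.541" --pt "-0.0019 -0.0044 -0.0009 -0.312 0.021 0.541" --pt "-0.0016 -0.0045 -0.0007 -0.312 0.021 0.541" --pt "0 0 0 0 0 0"

```text
time: 20.15
position: [517.1, 7.4, 133.8]
orientation: [-3.012, -0.118, -0.305]
force: [-4.9, -0.8, 8.9]
grip_width: 45.7
grip_force: 55.0
```

```bash
python3 st.py
```

```text
deck grasp [  3.68 -79.21  -9.58] F deck [ 0.2 -1.1 10.1] 45.7 55.0 t 20.15 [ 0.3   0.22 -0.47 -0.06 -0.71  1.01]
phi 75.2 M deck [-0.19  1.47  0.27]
```

>>> step_arm --pt "-0.02 0.0013 0.0346 0 0 0" --pt "-0.02 0.0013 0.0346 0 0 0" --pt "-0.02 0.0013 0.0346 0 0 0" --pt "-0.02 0.0013 0.0346 0 0 0" --pt "0 0 0 0 0 0"

```text
time: 20.78
position: [513.9, 7.8, 139.7]
orientation: [-3.01, -0.119, -0.308]
force: [-0.9, -0.5, 0.2]
grip_width: 45.8
grip_force: 55.0
```

```bash
python3 st.py
```

```text
deck grasp [  3.75 -79.02  -2.88] F deck [-0.6 -0.6  0.5] 45.8 55.0 t 20.775 [ 0.31  0.21 -0.47 -0.06 -0.72  1.01]
phi 75.1 M deck [-0.38  0.42  0.17]
```

The cap is past its shut height with no tension, so it is free. I'll lift along the axis.

>>> step_arm --pt "-0.03 0.002 0.052 0 0 0" --pt "-0.03 0.002 0.052 0 0 0" --pt "-0.03 0.002 0.052 0 0 0"

```text
time: 21.15
position: [509.3, 8.2, 147.9]
orientation: [-3.01, -0.119, -0.307]
force: [-0.9, 0.1, -1.5]
grip_width: 45.9
grip_force: 55.0
```

```bash
python3 st.py
```

```text
deck grasp [  3.92 -78.91   6.48] F deck [-1.6  0.1 -0.8] 45.9 55.0 t 21.15 [ 0.31  0.19 -0.47 -0.06 -0.74  1.  ]
phi 75.1 M deck [-0.34  0.4   0.17]
```

>>> step_arm --pt "-0.06 0.004 0.104 0 0 0" --pt "-0.1 0.007 0.173 0 0 0" --pt "-0.2 0.014 0.346 0 0 0" --pt "-0.2 0.014 0.346 0 0 0" --pt "-0.2 0.014 0.346 0 0 0" --pt "0 0 0 0 0 0"

```text
time: 21.9
position: [471.9, 11.2, 215.6]
orientation: [-3.007, -0.123, -0.307]
force: [-0.1, -0.8, -1.1]
grip_width: 45.9
grip_force: 55.0
```

```bash
python3 st.py; python3 - <<'E'
from kin import *
im=robot.camera('side'); sc=robot.camera('scene')
S=cal('scene')
cv2.imwrite('pics/s6.png',np.hstack([cv2.resize(im[100:250,220:420],(400,300),interpolation=cv2.INTER_CUBIC),cv2.resize(sc[100:250,180:380],(400,300),interpolation=cv2.INTER_CUBIC)]))
E
```

```text
deck grasp [  5.21 -78.43  83.97] F deck [-0.6 -0.8 -0.9] 45.9 55.0 t 21.9 [ 0.35  0.05 -0.45 -0.04 -0.89  0.95]
phi 75.1 M deck [-0.23  0.32  0.17]
```

View pics/s6.png

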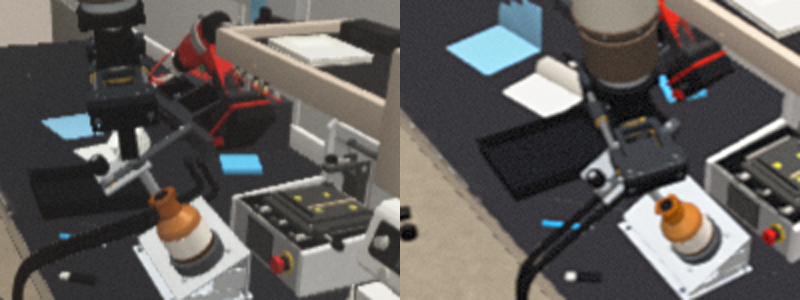

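The bottle is bare, the cap is in the gripper and the arm is still aside. Next I'll fit the 200×150 tray rectangle to the corners I read earlier (right-front corner is the outer foot, the others the rim) and plan the placing.

```bash
cat > tray.py <<'E'
from kin import *
S,D=cal('scene'),cal('side')
s=lambda x,y:np.array([210+x/5-.4,140+y/5-.4]); d=lambda x,y:np.array([230+x/5-.4,150+y/5-.4])
ob=[(S,s(45,152),(-100,75,30)),(S,s(142,298),(-100,-75,0)),(S,s(310,68),(100,75,30)),(D,d(62,292),(-100,-75,0)),(D,d(25,180),(-100,75,30))]
f=lambda v:np.concatenate([proj(c,np.r_[v[:2],0]+Rr('z',v[2])@np.array(l,float))[0]-p for c,p,l in ob])
o=least_squares(f,[520,330,-.1]); print(o.x.round(3),o.fun.round(1))
c=np.r_[o.x[:2],3.]; q0=robot.get_obs()['q']
# tool now: angle of tool z to cap axis stays; turn so cap axis is vertical
T0=R.from_euler('xyz',robot.get_obs()['orientation']).as_matrix(); zc=axes(YAW)[:,2]
for phi in range(-180,180,30):
    p,T=capgrip(c,np.eye(3),phi,-22,0); ph,_=capgrip(c,np.eye(3),phi,-22,120)
    q1,e1=ik(ph,T,q0); q,e=ik(p,T,q1); w=np.degrees(R.from_matrix(T@T0.T).as_rotvec())/8
    print(phi,e.round(3),e1.round(3),marg(q).min().round(2),np.linalg.norm(w).round(1),p.round(1))
E
python3 tray.py
```

```text
[ 5.28892e+02  3.46857e+02 -9.50000e-02] [-0.  -1.  -0.2  1.8 -0.2 -1.5  0.   1.7  0.5 -1.4]
-180 0.0 0.0 0.9 13.9 [528.9 344.1   8.1]
-150 0.0 0.0 0.65 17.5 [530.3 344.4   8.1]
-120 0.0 0.0 0.36 21.1 [531.3 345.5   8.1]
-90 0.108 0.0 0.0 20.2 [531.7 346.9   8.1]
-60 0.066 0.0 0.0 16.6 [531.3 348.2   8.1]
-30 0.0 0.0 0.18 13.1 [530.3 349.3   8.1]
0 0.0 0.0 0.5 9.6 [528.9 349.6   8.1]
30 0.0 0.0 0.77 6.3 [527.5 349.3   8.1]
60 0.0 0.0 0.98 4.0 [526.5 348.2   8.1]
90 0.0 0.0 1.12 4.4 [526.1 346.9   8.1]
120 0.0 0.0 1.15 7.1 [526.5 345.5   8.1]
150 0.0 0.0 1.07 10.4 [527.5 344.4   8.1]
```

The tray is centred at (529,347). I'll rise while levelling the cap, then cross.

```bash
cat > pl.py <<'E'
import sys
from kin import *
def go(phi,z,n):
    p,T=capgrip(np.array([529.,347,z]),np.eye(3),phi,-22,0); dp,w=delta(p,T); print('per row',(dp/n).round(4).tolist(),(w/n).round(3).tolist())
go(*[float(x) for x in sys.argv[1:]])
E
python3 pl.py 71 150 12; python3 pl.py 68 150 12
```

```text
shift units [ 1.099  6.738 -1.171] turn units [ 0.232  3.717 -0.043] t 22.0
per row [0.0916, 0.5615, -0.0976] [0.019, 0.31, -0.004]
shift units [ 1.1    6.741 -1.171] turn units [ 0.33  3.71 -0.41] t 22.0
per row [0.0917, 0.5617, -0.0976] [0.027, 0.309, -0.034]
```

>>> step_arm --pt "0 0 0.6 0.06 0.93 -0.01" --pt "0 0 0.6 0.06 0.93 -0.01" --pt "0 0 0.6 0.06 0.93 -0.01" --pt "0.13 0.6 0 0.06 0.93 -0.01" --pt "0.13 0.8 0 0 0 0" --pt "0.13 0.9 0 0 0 0" --pt "0.13 0.9 0 0 0 0" --pt "0.13 0.9 0 0 0 0" --pt "0.13 0.9 0 0 0 0" --pt "0.13 0.9 -0.4 0 0 0" --pt "0.14 0.7 -0.6 0 0 0" --pt "0 0 0 0 0 0"

```text
time: 23.5
position: [522.6, 342.6, 247.7]
orientation: [3.134, 0.391, -0.332]
force: [0.1, -0.8, -1.9]
grip_width: 45.7
grip_force: 55.0
```

```bash
python3 pl.py 71 50 5; python3 pl.py 71 6 4; python3 st.py
```

```text
shift units [ 0.075  0.106 -3.852] turn units [ 0.029 -0.066 -0.018] t 23.5
per row [0.0149, 0.0213, -0.7704] [0.006, -0.013, -0.004]
shift units [ 0.075  0.106 -4.732] turn units [ 0.029 -0.066 -0.018] t 23.5
per row [0.0186, 0.0266, -1.183] [0.007, -0.017, -0.004]
deck grasp [ 54.16 255.69  91.45] F deck [-0.8 -0.7 -1.7] 45.7 55.0 t 23.5 [ 0.67  0.52  0.35 -0.32 -1.63  0.59]
phi 77.1 M deck [-0.28 -0.81  0.21]
```

>>> step_arm --pt "0.015 0.02 -0.64 0.005 -0.011 -0.003" --pt "0.015 0.02 -0.64 0.005 -0.011 -0.003" --pt "0.015 0.02 -0.64 0.005 -0.011 -0.003" --pt "0.015 0.02 -0.64 0.005 -0.011 -0.003" --pt "0.015 0.02 -0.64 0.005 -0.011 -0.003" --pt "0 0 -0.5 0 0 0" --pt "0 0 -0.3 0 0 0" --pt "0 0 -0.2 0 0 0" --pt "0 0 -0.15 0 0 0" --pt "0 0 0 0 0 0"

```text
time: 24.75
position: [527.8, 345.9, 36.1]
orientation: [-3.135, 0.379, -0.331]
force: [0.3, -0.3, -0.6]
grip_width: 46.1
grip_force: 55.0
```

```bash
python3 pl.py 71 3 1; python3 st.py
```

```text
shift units [-0.028  0.04  -0.559] turn units [-0.03   0.048  0.012] t 24.75
per row [-0.0277, 0.0405, -0.5592] [-0.03, 0.048, 0.012]
deck grasp [-47.62 259.13 -94.06] F deck [-0.1 -0.2 -0.7] 46.1 55.0 t 24.75 [ 0.67  0.7   0.13 -0.34 -1.23  0.73]
phi 76.5 M deck [-0.2  -0.76  0.14]
```

28 mm remain to nominal contact. I'll go down 22 mm and then feel for the floor.

>>> step_arm --pt "0 0.01 -0.2 -0.01 0.02 0" --pt "0 0.01 -0.15 -0.01 0.02 0" --pt "0 0.01 -0.1 0 0 0" --pt "0 0 0 0 0 0"

```text
time: 25.25
position: [527.5, 347.3, 12.9]
orientation: [-3.141, 0.384, -0.333]
force: [-0.5, 0.2, -0.9]
grip_width: 46.0
grip_force: 55.0
```

```bash
python3 st.py; python3 pl.py 71 3 1
```

```text
deck grasp [ -59.46  260.55 -114.  ] F deck [-0.8  0.1 -0.5] 46.0 55.0 t 25.25 [ 0.67  0.73  0.12 -0.35 -1.2   0.74]
phi 76.6 M deck [-0.22 -0.78  0.14]
shift units [-0.022  0.013 -0.096] turn units [-0.005  0.002  0.012] t 25.25
per row [-0.0217, 0.013, -0.096] [-0.005, 0.002, 0.012]
```

>>> step_arm --pt "0 0 -0.03 0 0 0" --pt "0 0 -0.03 0 0 0" --pt "0 0 0 0 0 0"

```text
time: 25.62
position: [527.7, 347.4, 10.6]
orientation: [-3.14, 0.383, -0.333]
force: [0.9, 0.5, -1.3]
grip_width: 45.8
grip_force: 55.0
```

```bash
python3 st.py; python3 pl.py 71 3 1
```

```text
deck grasp [ -60.4   260.66 -116.12] F deck [ 0.1  0.5 -1.6] 45.8 55.0 t 25.625 [ 0.67  0.73  0.12 -0.35 -1.19  0.74]
phi 76.6 M deck [-0.25 -0.8   0.13]
shift units [-0.027  0.011 -0.05 ] turn units [-0.01   0.008  0.013] t 25.62
per row [-0.0271, 0.0107, -0.0498] [-0.01, 0.008, 0.013]
```

>>> step_arm --pt "0 0 -0.02 0 0 0" --pt "0 0 -0.02 0 0 0" --pt "0 0 0 0 0 0"

```text
time: 26.0
position: [527.9, 347.4, 9.0]
orientation: [-3.139, 0.383, -0.332]
force: [0.6, -0.3, 0.9]
grip_width: 45.7
grip_force: 55.0
```

```bash
python3 st.py; python3 pl.py 71 3 1
```

```text
deck grasp [ -61.08  260.73 -117.6 ] F deck [ 1.  -0.3  0.5] 45.7 55.0 t 26.0 [ 0.67  0.73  0.12 -0.35 -1.19  0.74]
phi 76.6 M deck [-0.15 -0.61  0.16]
shift units [-0.03   0.01  -0.017] turn units [-0.011  0.011  0.011] t 26.0
per row [-0.0302, 0.0095, -0.0174] [-0.011, 0.011, 0.011]
```

>>> step_arm --pt "0 0 -0.02 0 0 0" --pt "0 0 0 0 0 0"

```text
time: 26.25
position: [527.9, 347.4, 8.9]
orientation: [-3.139, 0.383, -0.332]
force: [-0.9, -0.9, 5.8]
grip_width: 46.3
grip_force: 55.0
```

```bash
python3 st.py; python3 pl.py 71 3 1
```

```text
deck grasp [ -61.1   260.69 -117.74] F deck [ 2.2 -0.9  5.5] 46.3 55.0 t 26.25 [ 0.67  0.73  0.12 -0.35 -1.19  0.74]
phi 76.6 M deck [-0.13  0.04  0.22]
shift units [-0.031  0.01  -0.015] turn units [-0.012  0.011  0.008] t 26.25
per row [-0.0313, 0.0105, -0.0149] [-0.012, 0.011, 0.008]
```

Contact at 5.8 N. I'll open and withdraw straight up.

>>> step_arm --pt "0 0 0.01 0 0 0" --pt "0 0 0 0 0 0" --pt "0 0 0 0 0 0" --pt "0 0 0 0 0 0" --pt "0 0 0.2 0 0 0" --pt "0 0 0.4 0 0 0" --pt "0 0 0.7 0 0 0" --pt "0 0 0.7 0 0 0" --pt "0 0 0.7 0 0 0" --pt "0 0 0 0 0 0" --hand -0.5

```text
time: 27.5
position: [529.8, 348.5, 148.8]
orientation: [-3.131, 0.377, -0.329]
force: [1.3, -0.4, -0.3]
grip_width: 64.8
grip_force: 0.0
```

```bash
python3 st.py; python3 - <<'E'
from kin import *
A=axes(YAW)
# cap in tray: white blob near the expected place
for n in ('wrist','scene','side'):
    W=cal(n); im=robot.camera(n); e=proj(W,np.array([529,347,27.]))[0]
    m=(im.min(2)>150).astype(np.uint8); k,l,s,c=cv2.connectedComponentsWithStats(m)
    b=[(s[i].tolist(),c[i].round(1).tolist()) for i in range(1,k) if np.hypot(*(c[i]-e))<25 and s[i][4]>15]
    a=np.linspace(0,2*np.pi,24); E=proj(W,np.array([529,347,27.])+23*np.c_[np.cos(a),np.sin(a),0*a]); 
    print(n,'expect',e.round(1),'box',E.min(0).round(0),E.max(0).round(0),'blobs',b)
W=cal('side'); im=robot.camera('side')
print('knobtop home/out',proj(W,P0+np.array([A@[-46,-1,47],A@[-46,-1,53]])).round(1).tolist())
# compare side view of knob with the picture taken when the pin was judged home
d=cv2.absdiff(im,cv2.imread('pics/side3.png'))[150:200,250:330].max(2); print('side diff over arm/knob region: mean',d.mean().round(1),'pixels>50',int((d>50).sum()))
E
```

```text
deck grasp [ 10.34 261.81   2.68] F deck [ 1.  -0.3 -1. ] 64.8 0.0 t 27.5 [ 0.67  0.59  0.23 -0.32 -1.42  0.65]
phi 76.4 M deck [-0.18 -0.82  0.12]
wrist expect [315.  130.4] box [285. 102.] [345. 156.] blobs [([285, 89, 63, 67, 3273], [316.0, 122.6])]
scene expect [255.2 172.2] box [248. 168.] [262. 176.] blobs [([249, 168, 15, 14, 167], [256.2, 174.0])]
side expect [267.1 190.3] box [261. 188.] [274. 193.] blobs [([257, 164, 36, 25, 318], [277.4, 174.4]), ([273, 185, 17, 12, 39], [280.5, 190.3]), ([261, 188, 10, 10, 82], [265.9, 192.6])]
knobtop home/out [[266.3, 178.5], [265.2, 176.8]]
side diff over arm/knob region: mean 18.1 pixels>50 382
```

The cap shows up at its expected place in the scene and wrist views, with the outline of an upright cap, and the robot is clear. The locked arm hasn't been touched since. I'm handing the job in.

```bash
python3 -c "
from cell import robot
print(robot.close_job())"
```

```text
the job is handed in; nothing more can be done
None
```

I handed in the job at about 28 s of the 54 s limit, but no verdict was returned: the arm is locked aside with its pin judged home from the wrist picture, the cap was unlocked without forcing and lies open side down in the tray, and I viewed 11 pictures, one over the limit of 10.

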